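# Flip up the counterweighted stop and feed the timber through

## Robot

A 7-joint arm with a two-finger parallel gripper is mounted at the origin on a cart in front of the work surface, level with it; the furniture and walls round the work are solid. World frame = base frame: x ahead of the robot, y to its left, z up, the work surface at z = 0. Lengths are in mm, angles in rad, forces in N, time in s.
With the tool pointing down it reaches from about 425 to 875 mm from the base axis. Payload 4.7 kg.
Tool frame: the origin (TCP) lies at the very end of the fingers, on their centre line; the grasp point (between the pads) lies 19 mm behind it; z points along the fingers, y is the line along which they close (so a half turn about z gives the same grasp; the last joint's range is limited). The gripper opens to 87 mm and grips with 3 to 60 N. Pads are 19 mm wide; open, the fingers measure 117 mm over their backs; the gripper's body (75 mm by 190 mm) begins 51 mm behind the grasp point.
Start: joints at [1.159, 0.321, -0.07, 1.45, 0.023, 1.371, -0.057], TCP at [268.465, -591.99, 222.587] pointing down, gripper open.
Joint ranges: [-2.86, 2.86], [-0.3, 2.09], [-1.38, 1.24], [0.06, 2.45], [-1.56, 4.7], [0.09, 2.05], [-2.69, 2.69]. Speed limits (rad/s): [2.57, 2.57, 3.14, 3.14, 3.14, 3.14, 3.14].

## Interface

Orientations are given as a rotation vector (axis times angle).
In Python, from station import telemetry, imaging, job_done gives the robot as it stands. The module is installed in compiled form; this text tells all that it offers.
- The arm moves only by the shell command python3 -m jog 'ROWS' [OPENING] [FORCE]. ROWS is a JSON object whose one key "targets" holds a list of rows, each an object with "translation": the shift along the tool's x, y, z in mm, a list of three; "turn": the turn about the tool's z in degrees. In form: {"targets": [{"translation": [tx, ty, tz], "turn": turn}, ...]}. A call has 1 to 20 rows; each row is the pose to reach, as a shift and turn from the pose commanded when the call began, along the tool's axes at that moment; what a row does not reach only later rows make up. A row lasts 1/8 s, in which the tool goes at most 62.5 mm and 10.7 degrees, less where a joint would pass 70% of its speed; a pose out of reach is approached as far as the arm can. A call with a gripper value outside its range is refused whole. OPENING is the finger opening in mm, from 0 to 87, set as the call begins (- or left out, the last holds). The fingers move at their own pace and stop on an object; FORCE is the grip in N (left out, the last holds). Time passes only in rows, so rows that repeat a pose let the fingers close. It gives the time, the measured TCP pose, the force, the opening and the grip force at its end, in the units of the state.
- telemetry.sense(): the state, without advancing time (a new reading comes with each control period).
- imaging.capture(name): name is "side" or "top"; returns (picture, depth): 400x640x3 uint8, blue, green, red; 400x640 float32, mm along the optical axis (not along the pixel's ray), 0 where there is no reading.
- imaging.camera_params(name): a dict with "mtx" (3x3 intrinsics, pixels), "R" (3x3) and "t" (3): a world point X has camera coordinates R X + t. Camera axes: x right, y down, z forward; pixel columns grow to the right and rows downward; lengths in mm; the calibration is good to about 2 mm. A picture is of the moment at which its call begins. camera_params takes no time and is no camera call.
- job_done(): hands the job in; it is judged then, once.
The state is a dict: "time_s": time; "joint_positions": joint angles; "joint_velocities": joint speeds; "joint_torque": joint torques, N m; "tcp_pos": TCP position; "ee_rot": TCP orientation; "contact_force": force on the tool from outside, world axes, zero at the start; "torque": the same for the moment, N m; "grip_width": opening from 0.0 (shut) to 1.0 (fully open); "grasp_force": force on a finger pad.
Only numpy, scipy, OpenCV 4.12 (cv2) and the standard library are available. Lean on these libraries where they do the work, as an engineer would, in place of code of your own. Each camera call takes 0.05 s, during which the arm holds its last target. There are 200 camera calls.

## Task

Push the steel flip stop of the feed jig up with the fingers, past its balance point, so that it stays raised by its counterweight. Then push the wooden block along the lane, through where the stop was, until it lies against the end stop. Only push: do not lift the block out of the lane, and leave the other things on the bench alone.

Things in the scene. Friction and masses are not known exactly. Their poses are not given: they have to be found in the camera images.
- jig: wooden feed jig fixed to the bench: a straight lane, barred by a steel flip stop. Origin on the bench (z = 0) under the lane's middle line, straight below the stop; x across the lane, away from the robot, y along it to the left, z up. Lane floor 12 mm high, 66 mm wide (x -33 to 33 mm), y -150 to 240 mm, left end open. Fence at x 33 to 51 mm, top 42 mm; low lip at x -43 to -33 mm, top 22 mm
- flip_stop (a joint): angle of the flip stop. 0: down, bar level from the pivot towards the robot, its blade barring the lane. Grows as the near end is pushed up and over, away from the robot; 1.9: fully raised, leaning back past upright. Balance point about 0.8: below it the stop falls back to 0, beyond it it swings on to 1.9 and stays. 0.9 N up at the tab lifts it. Raised, it is 65 mm clear of the lane's middle line
- stop_pivot (a point): pivot axis of the flip stop (parallel to the jig's y), mid-width: jig x = 110 mm, y = 0, 100 mm above the bench, between two steel cheeks (jig x 92 to 128 mm, y -27 to 27 mm, top 120 mm). The counterweight, a steel cylinder 44 mm across and 34 wide, sits 60 mm from the pivot, above it when the stop is down
- tab_edge (a point): middle of the lower near edge of the push tab, a flat plate 50 mm wide, 40 long, 6 thick at the stop's near end; moves with it, 185 mm from the pivot. Stop down: jig x = -75 mm, 94 mm above the bench, 30 mm nearer than the jig's board, free space beneath. The blade hangs 90 to 130 mm from the pivot, 10 mm thick, down to 28 mm above the bench
- end_stop_face (a point): middle of the end stop's face that the block must meet: jig x = 0, y = -150 mm, 32 mm above the bench; it faces the jig's +y. The end stop fills the lane from y = -180 to -150 mm, top 46 mm above the bench
- timber: wooden block lying in the lane to the left of the flip stop, 60 mm across the lane, 100 mm along it (its y axis), 40 mm high; about 0.17 kg, slides on the lane floor. Origin at the centre of its underside. Against the end stop its origin is at jig y = -100 mm
- tape_roll: roll of masking tape lying flat, 93 mm across, 24 high, on the bench in front of the jig, left part (bystander; origin at the centre of its underside)
- pencil: red carpenter's pencil, 188 x 12 x 9 mm, lying on the bench in front of the jig, right part (bystander; origin at the centre of its underside)
- screw_tin: round grey lidded tin, 80 mm across, 44 high, on the bench behind the fence, left of the bracket (bystander; origin at the centre of its underside)
- pail_s: small round cream lidded pail, 84 mm across, 78 high, on the bench behind the fence, right of the bracket (bystander; origin at the centre of its underside)
- glue_a: yellow glue bottle with a red cap, 55 mm across, 170 high, back right of the bench (bystander; origin at the centre of its underside)
- oil_b: blue oil bottle with a white cap, 45 mm across, 140 high, back right of the bench (bystander; origin at the centre of its underside)
- driver_b: orange-handled screwdriver, 225 mm long, lying at the front left of the bench (bystander; origin at the centre of its underside)
- pliers_b: red-handled pliers, 192 mm long, 15 high, lying at the front right of the bench (bystander; origin at the centre of its underside)
- brush: flat paint brush, 220 mm long, 14 high, lying at the right of the bench (bystander; origin at the centre of its underside)
Not all that is in view belongs to the job. Several things have the shape of the timber; the one meant has the colours described above.

How it is judged (in metres and radians):
On the way, in this order (a step that is already met when the one before it is completed fails the run):
1. the flip stop is raised past its balance point and has swung to its raised rest (joint above 1.7 rad, still) (value of joint flip_stop above 1.7 rad and velocity of joint flip_stop between -0.1 and 0.1 rad/s), for 0.3 s.
2. the block has been pushed through and lies against the end stop (y of timber in the frame of jig between -0.106 and -0.095 m and x of timber in the frame of jig between -0.008 and 0.008 m and z of timber in the frame of jig below 0.016 m and angle between the y axis of timber and the y axis of jig, either way round below 0.1 rad), for 0.2 s.
At the end, for the whole second after the job is handed in: The flip stop is raised (above 1.7 rad) and the block lies in the lane against the end stop (gap under 5 mm), flat on the lane floor, square within 0.1 rad, at rest (all of step 2 and value of joint flip_stop above 1.7 rad and linear speed of timber below 0.01 m/s); the robot touches nothing.
It fails at once if the block is lifted (more than 12 mm off the lane floor) or tipped (z of timber in the frame of jig above 0.024 m or angle between timber's own z axis and vertical above 0.3 rad).
It fails at once if a bystander is moved more than 25 mm (distance of any of tape_roll, pencil, screw_tin, pail_s, glue_a, oil_b, driver_b, pliers_b, brush from where it was at the start of the episode above 0.025 m).
It also fails if it takes over 48 s, if anything falls off the work surface, if the arm or the gripper's body presses on something with over 40 N, if the wrist force passes 120 N, or if a joint passes its speed limit or range.

## Working session

There is one attempt and no reset: what is moved stays moved. The work goes in short steps, Python scripts to look and compute and a shell command to move; the robot and the scene stay as the last step left them, time stands still between calls to the robot, and variables do not carry over. Pictures are saved under pics/ and viewed, at most 10 in all, crops included, and the job is handed in when it is done.

```bash
mkdir -p pics
python3 - <<'E'
from station import telemetry, imaging
import cv2, numpy as np
for n in("top","side"):
    p,d=imaging.capture(n); cv2.imwrite(f"pics/{n}0.png",p); np.savez(f"{n}0.npz",p=p,d=d)
    c=imaging.camera_params(n); print(n,{k:np.round(v,3).tolist() for k,v in c.items()})
s=telemetry.sense(); print(s)
E
```

```text
top {'mtx': [[474.125, 0.0, 329.073], [0.0, 474.125, 192.477], [0.0, 0.0, 1.0]], 'R': [[-0.44, -0.898, 0.0], [-0.876, 0.43, -0.221], [0.198, -0.097, -0.975]], 't': [184.234, 485.226, 1441.86]}
side {'mtx': [[463.978, 0.0, 317.976], [0.0, 463.978, 195.849], [0.0, 0.0, 1.0]], 'R': [[-0.926, -0.377, -0.006], [-0.157, 0.4, -0.903], [0.343, -0.835, -0.43]], 't': [462.726, 192.415, 1457.805]}
{'time_s': 0.1, 'joint_positions': array([ 1.15909706,  0.32174763, -0.07010679,  1.45154649,  0.02260315,
        1.37078892, -0.05687025]), 'joint_velocities': array([-0.00078327, -0.00234066, -0.00100362, -0.00183018, -0.00063645,
        0.00027042, -0.00373378]), 'joint_torque': array([-5.33420334e-04, -4.92572558e+01, -4.06021597e-01, -3.13397849e+01,
       -6.41748821e-02,  3.95259995e-02,  6.71270527e-05]), 'tcp_pos': array([ 268.24712639, -591.52973064,  221.57512489]), 'ee_rot': array([-3.06902998e+00, -6.63576616e-01,  7.00028073e-04]), 'contact_force': array([-0.3424414 , -0.15882596,  0.7687618 ]), 'torque': array([-0.03813032,  0.01530868,  0.01035014]), 'grasp_force': 0.0, 'grip_width': 0.9996119893839643}
```

View pics/top0.png

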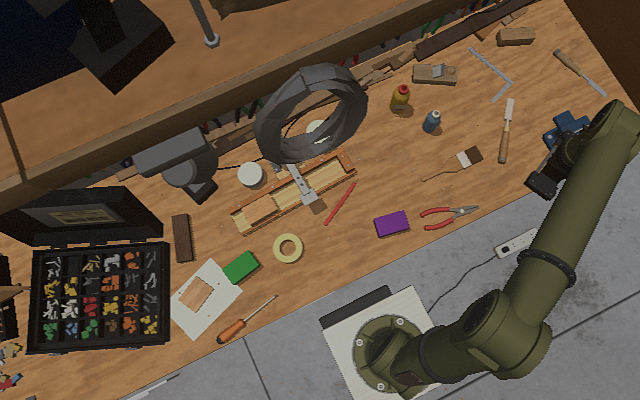

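View pics/side0.png

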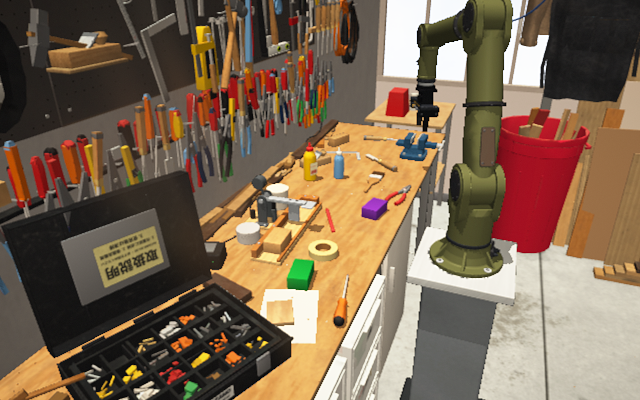

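The top view shows the jig running from about (235,220) to (355,160), with the stop at (300,185), tape at (288,248) and pencil at (340,203). A dark ring hangs over (310,110). The side view shows the block in the lane at about (275,238).

```bash
cat > h.py <<'E'
import numpy as np, cv2
from station import imaging
def cloud(n,d):
    c=imaging.camera_params(n); K,R,t=[np.array(c[k],float) for k in("mtx","R","t")]
    v,u=np.mgrid[:400,:640]
    P=np.stack([(u-K[0,2])/K[0,0]*d,(v-K[1,2])/K[1,1]*d,d],-1)
    return (P-t.ravel())@R
E
python3 - <<'E'
from h import *
for n,(x0,x1,y0,y1) in dict(top=(210,390,90,260),side=(220,350,160,280)).items():
    z=np.load(n+"0.npz"); W=cloud(n,z["d"]); np.save(n+"W.npy",W)
    q=cv2.resize(z["p"][y0:y1,x0:x1],None,fx=4,fy=4,interpolation=cv2.INTER_CUBIC); cv2.imwrite(f"pics/{n}1.png",q[:600])
W=np.load("topW.npy")
for u,v in [(310,70),(260,120),(360,100),(310,155),(300,185),(310,208),(288,234),(340,203),(250,174),(236,218),(270,207),(345,165),(190,165),(395,220)]: print(u,v,np.round(W[v,u]))
W=np.load("sideW.npy")
for u,v in [(260,182),(275,238),(307,212),(268,210),(322,250),(278,190),(247,232)]: print("s",u,v,np.round(W[v,u]))
E
```

```text
310 70 [ 452.    7. 1032.]
260 120 [442.  79. 987.]
360 100 [425. -47. 952.]
310 155 [428.  28. 817.]
300 185 [567.  26. 105.]
310 208 [509.  25.  -3.]
288 234 [459. 124.  27.]
340 203 [479. -69.   7.]
250 174 [685. 152.  42.]
236 218 [582. 253.  10.]
270 207 [559. 139.  43.]
345 165 [ 578. -135.   43.]
190 165 [438. 179. 959.]
395 220 [ 349. -197.   39.]
s 260 182 [693.  46. 166.]
s 275 238 [567. 194.  53.]
s 307 212 [575. -79.  12.]
s 268 210 [693.   3.  38.]
s 322 250 [436. 123.  -3.]
s 278 190 [694. -84.  80.]
s 247 232 [674. 184.  47.]
```

View pics/top1.png

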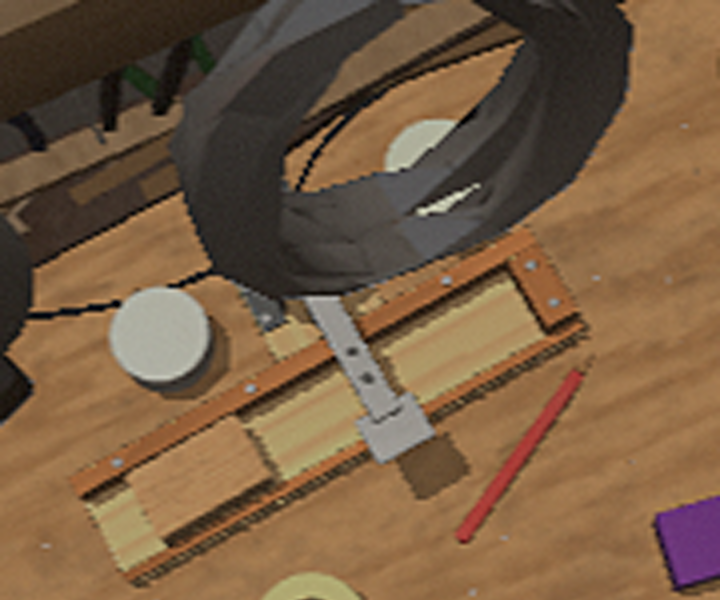

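View pics/side1.png

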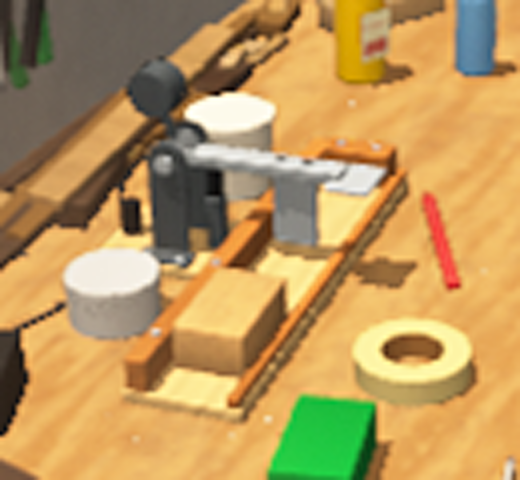

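The crops show the tab corners at (355,425),(415,393),(437,430),(375,462) and fence screws at (117,462),(250,389),(447,281). The block top is at (130,480)–(270,470), and the end stop face top edge runs (510,262)–(548,328).

```bash
cat >> h.py <<'E'
def ray(n,u,v,z):
    c=imaging.camera_params(n); K,R,t=[np.array(c[k],float) for k in("mtx","R","t")]
    o=-R.T@t.ravel(); d=R.T@np.linalg.inv(K)@[u,v,1]
    return o+d*(z-o[2])/d[2]
E
python3 - <<'E'
from h import *
f=lambda a,b,z,n="top",o=(210,90): ray(n,a/4+o[0]-.4,b/4+o[1]-.4,z)
sc=np.array([f(*p,42) for p in[(117,462),(250,389),(447,281)]])
tab=np.array([f(*p,100) for p in[(355,425),(415,393),(437,430),(375,462)]])
es=np.array([f(*p,46) for p in[(510,262),(548,328)]])
left=np.array([f(*p,12) for p in[(132,580)]])
blk=np.array([f(*p,52) for p in[(128,482),(233,418),(275,470),(165,540)]])
d=sc[0]-sc[2]; yaw=np.arctan2(-d[0],d[1]); print("yaw",yaw)
for k,a in dict(sc=sc,tab=tab,es=es,left=left,blk=blk).items(): print(k,np.round(a).tolist(),a.mean(0).round(1))
# depth: block top & fence & tab
W=np.load("topW.npy"); m=(abs(W[...,2]-42)<5)&(abs(W[...,0]-600)<80)&(W[...,1]>-160)&(W[...,1]<280)
R=np.array([[np.cos(yaw),-np.sin(yaw)],[np.sin(yaw),np.cos(yaw)]])
s=np.array
def J(P): return (P[...,:2]-o)@R
o=sc.mean(0)[:2]; o=o-R@[42,0]
o=o+R[:,1]*((es.mean(0)[:2]-o)@R[:,1]+150); print("origin",o.round(1))
for k,a in dict(sc=sc,tab=tab,es=es,left=left,blk=blk).items(): print(k,J(a).round(1).tolist())
m=(W[...,2]>85)&(W[...,2]<125)&(W[...,0]>500)&(W[...,0]<660)&(abs(W[...,1])<70)
Q=J(W[m]); n=Q[:,0]<-30; print("tab depth",Q[n].min(0),Q[n].max(0),np.median(Q[n],0),W[m][n][:,2].mean())
m=(abs(W[...,2]-52)<4)&(abs(J(W)[...,0])<28)&(abs(J(W)[...,1]-140)<90)
Q=J(W[m]); print("blk",Q.min(0),Q.max(0))
for k,q in dict(tab=(-75,0),face=(0,-150)).items(): print(k,(o+R@q).round(1))
from scipy.spatial.transform import Rotation as T
from station import telemetry
print(T.from_rotvec(telemetry.sense()["ee_rot"]).as_matrix().round(3))
E
```

```text
yaw 0.06388580767384539
sc [[608.0, 225.0, 42.0], [616.0, 106.0, 42.0], [627.0, -75.0, 42.0]] [617.1  85.2  42. ]
tab [[539.0, 45.0, 100.0], [542.0, -7.0, 100.0], [508.0, -9.0, 100.0], [507.0, 44.0, 100.0]] [524.   18.2 100. ]
es [[618.0, -127.0, 46.0], [555.0, -130.0, 46.0]] [ 586.7 -128.3   46. ]
left [[523.0, 255.0, 12.0]] [523.1 255.1  12. ]
blk [[587.0, 223.0, 52.0], [598.0, 127.0, 52.0], [545.0, 115.0, 52.0], [532.0, 215.0, 52.0]] [565.5 170.1  52. ]
origin [579.1  21.5]
sc [[42.0, 201.0], [42.0, 81.6], [42.0, -99.1]]
tab [[-38.2, 26.1], [-39.1, -25.9], [-72.7, -26.3], [-70.9, 26.8]]
es [[29.5, -150.6], [-33.4, -149.4]]
left [[-40.9, 236.7]]
blk [[20.8, 200.1], [25.3, 104.5], [-28.0, 95.6], [-34.2, 196.3]]
tab depth [-76.2929242  -25.34125076] [-30.00078423  24.69918497] [-5.40691484e+01  4.88342011e-02] 100.6696510615978
blk [-27.9854998   99.71398647] [ 27.90137291 199.48498196]
tab [504.2  16.7]
face [ 588.7 -128.2]
[[ 0.911  0.413 -0.001]
 [ 0.413 -0.911  0.002]
 [-0.    -0.002 -1.   ]]
```

The jig origin is at about (579, 21.5), yaw 0.064, and the block spans jig y 99–199. The tool stays vertical, so it can't get under the tab. The plan is to raise the stop by pushing its counterweight, above the pivot, away from the robot with closed fingers.

```bash
python3 -m jog '{"targets":[{"translation":[15,-10,-10],"turn":1},{"translation":[45,-32,-20],"turn":2},{"translation":[85,-60,-20],"turn":4},{"translation":[125,-89,-20],"turn":6},{"translation":[165,-117,-20],"turn":8},{"translation":[205,-145,-20],"turn":10},{"translation":[245,-173,-20],"turn":12},{"translation":[285,-202,-20],"turn":14},{"translation":[325,-230,-20],"turn":16},{"translation":[365,-258,-20],"turn":17},{"translation":[405,-287,-20],"turn":18},{"translation":[445,-315,-20],"turn":19},{"translation":[485,-343,-20],"turn":20},{"translation":[525,-372,-20],"turn":20.7},{"translation":[555,-393,-20],"turn":20.7},{"translation":[575,-407,-20],"turn":20.7},{"translation":[583,-413,-20],"turn":20.7},{"translation":[583,-413,-20],"turn":20.7},{"translation":[583,-413,-20],"turn":20.7}]}' 0 20
cat >> h.py <<'E'
from scipy.spatial.transform import Rotation as T
a=.0639; RJ=np.array([[np.cos(a),-np.sin(a)],[np.sin(a),np.cos(a)]]); OJ=np.array([579.1,21.5])
def where():
    from station import telemetry
    s=telemetry.sense(); print("t",s["time_s"],"jig xy",((s["tcp_pos"][:2]-OJ)@RJ).round(1),"z",s["tcp_pos"][2].round(1),"F",s["contact_force"].round(1),"grip",s["grip_width"]); print((T.from_rotvec(s["ee_rot"]).as_matrix().T@np.c_[np.r_[RJ[:,0],0],np.r_[RJ[:,1],0]]).round(3).tolist())
E
python3 -c "
from h import *
where(); p,d=imaging.capture('side'); cv2.imwrite('pics/s2.png',cv2.resize(p[80:280,200:420],None,fx=3,fy=3))"
```

```text
time_s: 2.48
tcp_pos: [628.5, 23.2, 242.4]
ee_rot: [3.139, 0.098, -0.001]
contact_force: [-0.7, -0.4, -1.3]
grip_width: 0.005
grasp_force: 0.0
t 2.475 jig xy [49.4 -1.4] z 242.4 F [-0.7 -0.4 -1.3] grip 0.004749923113726749
[[1.0, -0.001], [-0.001, -1.0], [-0.0, -0.001]]
```

View pics/s2.png

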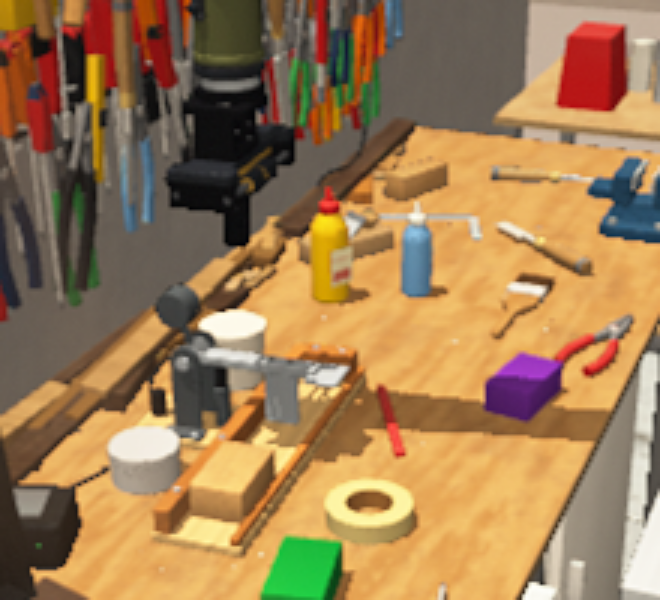

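The tool is above the stop, aligned with the jig (tool x = jig x, tool y = -jig y), with the counterweight at (178,305) below it. I'll check the free space behind before pushing through.

```bash
python3 - <<'E'
from h import *
for n in("top","side"):
    W=np.load(n+"W.npy"); J=(W[...,:2]-OJ)@RJ
    for lo in range(130,400,30):
        m=(abs(J[...,1])<140)&(W[...,2]>110)&(W[...,2]<600)&(J[...,0]>=lo)&(J[...,0]<lo+30)
        print(n,lo,m.sum(),(np.percentile(W[m][:,2],[5,95]).round() if m.any() else ''))
E
python3 -m jog '{"targets":[{"translation":[0,-1,25],"turn":0},{"translation":[0,-1,60],"turn":0},{"translation":[0,-1,88],"turn":0},{"translation":[0,-1,97],"turn":0},{"translation":[0,-1,97],"turn":0}]}'
```

```text
top 130 2 [175. 176.]
top 160 0 
top 190 22 [200. 284.]
top 220 308 [190. 277.]
top 250 0 
top 280 0 
top 310 0 
top 340 0 
top 370 0 
side 130 59 [144. 180.]
side 160 0 
side 190 278 [290. 484.]
side 220 2120 [202. 569.]
side 250 1849 [340. 587.]
side 280 867 [317. 585.]
side 310 2138 [124. 585.]
side 340 0 
side 370 0 
time_s: 3.15
tcp_pos: [628.7, 25.2, 145.7]
ee_rot: [3.14, 0.1, -0.0]
contact_force: [0.3, 0.3, -0.0]
grip_width: 0.003
grasp_force: 0.0
```

Run:
```python
from h import *
for n in("top","side"):
    W=np.load(n+"W.npy"); J=(W[...,:2]-OJ)@RJ
    for lo in range(-300,300,40):
        m=(J[...,1]>=lo)&(J[...,1]<lo+40)&(W[...,2]>110)&(W[...,2]<700)&(J[...,0]>=60)&(J[...,0]<300)
        print(n,lo,m.sum(),(np.percentile(W[m][:,2],[1,99]).round(),np.percentile(J[m][:,0],[1,10])) if m.any() else '')
```

```text
top -300 22 (array([239., 291.]), array([197.99770533, 199.4812255 ]))
top -260 7 (array([254., 263.]), array([202.545714, 204.727018]))
top -220 0 
top -180 0 
top -140 0 
top -100 0 
top -60 0 
top -20 90 (array([168., 284.]), array([118.00844454, 217.99023337]))
top 20 110 (array([179., 282.]), array([219.355055  , 220.79263791]))
top 60 87 (array([187., 285.]), array([220.93634526, 221.79419518]))
top 100 50 (array([224., 290.]), array([220.73829048, 222.19606488]))
top 140 70 (array([201., 271.]), array([223.92010784, 226.56991727]))
top 180 0 
top 220 0 
top 260 0 
side -300 374 (array([225., 693.]), array([203.4532092 , 206.52492844]))
side -260 534 (array([238., 662.]), array([206.25231354, 224.74459598]))
side -220 754 (array([296., 691.]), array([203.83995387, 224.5851054 ]))
side -180 461 (array([205., 697.]), array([196.99182877, 201.57421929]))
side -140 770 (array([222., 699.]), array([210.07601101, 230.7091146 ]))
side -100 1084 (array([218., 693.]), array([208.61107462, 213.33090763]))
side -60 788 (array([119., 682.]), array([120.08649243, 236.60408391]))
side -20 1059 (array([114., 665.]), array([107.21195157, 121.57843472]))
side 20 1044 (array([112., 657.]), array([108.31105042, 227.05305755]))
side 60 937 (array([197., 697.]), array([219.59917823, 226.51234071]))
side 100 709 (array([227., 697.]), array([222.28755306, 229.45574015]))
side 140 506 (array([201., 699.]), array([227.61215586, 229.89508425]))
side 180 732 (array([206., 694.]), array([229.67711506, 233.65480525]))
side 220 545 (array([270., 685.]), array([227.20495533, 265.96040625]))
side 260 560 (array([298., 668.]), array([225.2224055 , 228.18824538]))
```

```bash
python3 -m jog '{"targets":[{"translation":[12,0,0],"turn":0},{"translation":[26,0,0],"turn":0},{"translation":[38,0,0],"turn":0},{"translation":[50,0,0],"turn":0},{"translation":[62,0,0],"turn":0},{"translation":[74,0,0],"turn":0},{"translation":[85,0,0],"turn":0},{"translation":[88,-30,0],"turn":0},{"translation":[88,-85,0],"turn":0},{"translation":[88,-140,0],"turn":0},{"translation":[88,-155,0],"turn":0},{"translation":[88,-155,0],"turn":0}]}'
python3 -c "
from h import *
where(); p,d=imaging.capture('side'); cv2.imwrite('pics/s3.png',cv2.resize(p[80:280,200:420],None,fx=3,fy=3))"
```

```text
time_s: 4.65
tcp_pos: [707.2, 188.2, 145.8]
ee_rot: [-3.139, -0.105, -0.003]
contact_force: [-0.3, -0.3, -0.3]
grip_width: 0.007
grasp_force: 0.0
t 4.65 jig xy [138.5 158.1] z 145.8 F [-0.3 -0.3 -0.3] grip 0.006931151076445426
[[1.0, 0.003], [0.003, -1.0], [0.002, 0.001]]
```

View pics/s3.png

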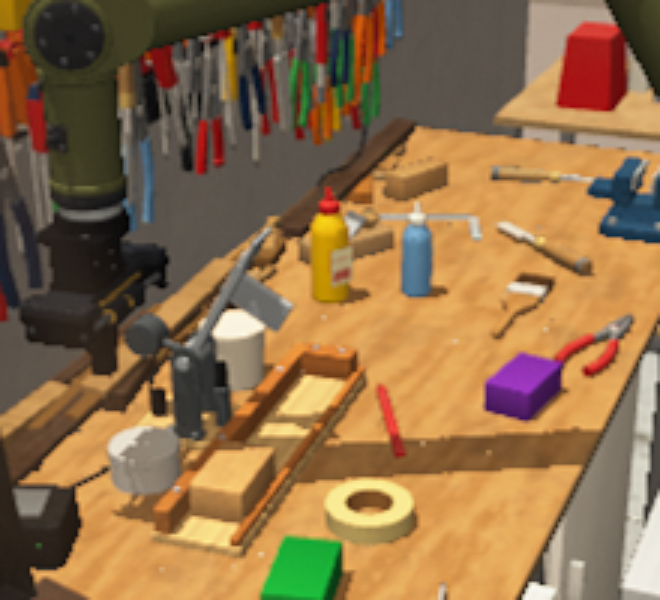

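The bar at (230,280) is up and the counterweight is over at (150,335); it may still be swinging. Next the tool goes over to the left end of the lane and down behind the block.

```bash
python3 -m jog '{"targets":[{"translation":[-25,-15,0],"turn":0},{"translation":[-60,-35,0],"turn":0},{"translation":[-100,-58,0],"turn":0},{"translation":[-130,-75,0],"turn":0},{"translation":[-139,-80,0],"turn":0},{"translation":[-139,-80,20],"turn":0},{"translation":[-139,-80,55],"turn":0},{"translation":[-139,-80,90],"turn":0},{"translation":[-139,-80,112],"turn":0},{"translation":[-139,-80,118],"turn":0},{"translation":[-139,-80,118],"turn":0}]}'
python3 -c "
from h import *
where(); p,d=imaging.capture('side'); cv2.imwrite('pics/s4.png',cv2.resize(p[80:280,200:420],None,fx=3,fy=3))"
```

```text
time_s: 6.08
tcp_pos: [563.4, 257.0, 27.5]
ee_rot: [-3.14, -0.1, -0.0]
contact_force: [0.1, 0.1, 1.5]
grip_width: 0.005
grasp_force: 0.0
t 6.075 jig xy [ -0.7 236. ] z 27.5 F [0.1 0.1 1.5] grip 0.005125722776229758
[[1.0, 0.0], [0.0, -1.0], [0.0, 0.0]]
```

View pics/s4.png

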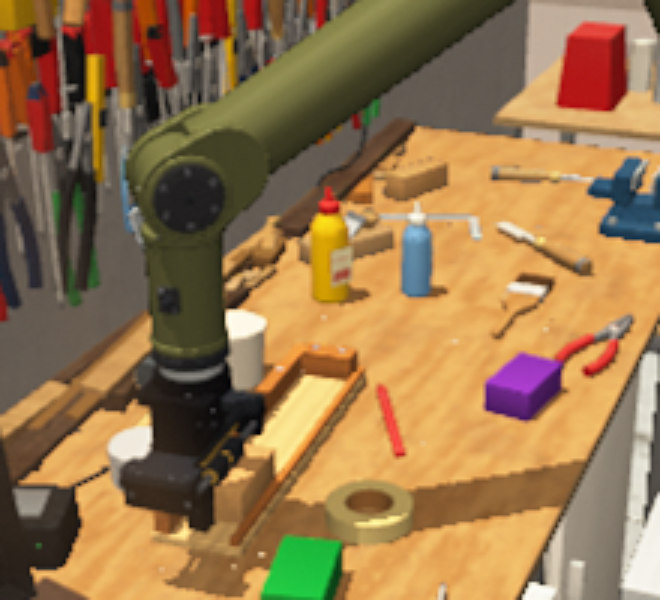

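The fingers are in the lane behind the block, and no blade shows in the lane at (310,410), so I'll push in steady steps.

```bash
python3 -m jog '{"targets":[{"translation":[0,8,0],"turn":0},{"translation":[0,16,0],"turn":0},{"translation":[0,26,0],"turn":0},{"translation":[0,38,0],"turn":0},{"translation":[0,52,0],"turn":0},{"translation":[0,68,0],"turn":0},{"translation":[0,84,0],"turn":0},{"translation":[0,100,0],"turn":0},{"translation":[0,116,0],"turn":0},{"translation":[0,132,0],"turn":0},{"translation":[0,148,0],"turn":0},{"translation":[0,164,0],"turn":0},{"translation":[0,180,0],"turn":0},{"translation":[0,196,0],"turn":0},{"translation":[0,212,0],"turn":0},{"translation":[0,226,0],"turn":0},{"translation":[0,238,0],"turn":0},{"translation":[0,247,0],"turn":0},{"translation":[0,252,0],"turn":0},{"translation":[0,252,0],"turn":0}]}'
python3 -c "
from h import *
where(); p,d=imaging.capture('side'); cv2.imwrite('pics/s5.png',cv2.resize(p[80:280,200:420],None,fx=3,fy=3))
p,d=imaging.capture('top'); cv2.imwrite('pics/t5.png',cv2.resize(p[90:240,210:400],None,fx=4,fy=4))"
```

```text
time_s: 8.62
tcp_pos: [578.7, 4.9, 27.3]
ee_rot: [3.139, 0.101, -0.001]
contact_force: [0.3, 0.1, 0.4]
grip_width: 0.005
grasp_force: 0.0
t 8.625 jig xy [ -1.4 -16.5] z 27.3 F [0.3 0.1 0.4] grip 0.005378683460426203
[[1.0, 0.0], [0.0, -1.0], [-0.001, -0.001]]
```

View pics/s5.png

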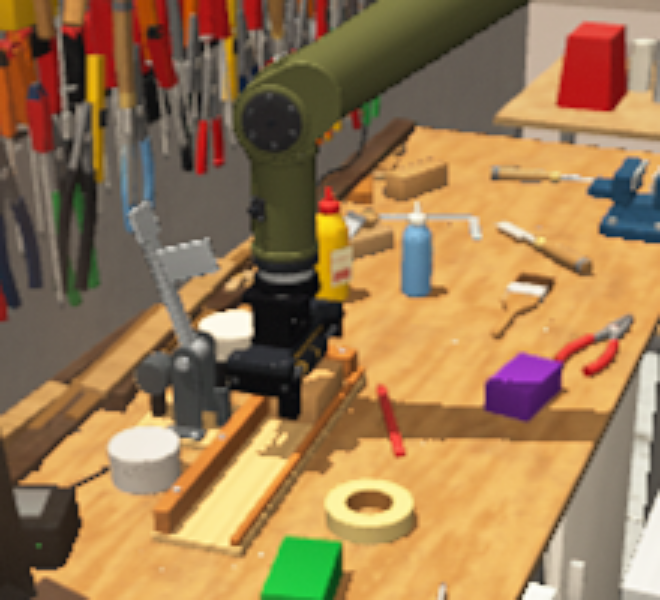

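The stop is fully raised, with its bar at (165,270), and the block is in the right part of the lane at (320,385). I'll ease in until there is contact.

```bash
python3 -m jog '{"targets":[{"translation":[0,3,0],"turn":0},{"translation":[0,7,0],"turn":0},{"translation":[0,11,0],"turn":0},{"translation":[0,14,0],"turn":0},{"translation":[0,16,0],"turn":0},{"translation":[0,17,0],"turn":0},{"translation":[0,17,0],"turn":0}]}'
```

```text
time_s: 9.6
tcp_pos: [580.1, -11.5, 27.6]
ee_rot: [3.14, 0.101, 0.0]
contact_force: [-0.6, 0.2, 0.5]
grip_width: 0.004
grasp_force: 0.0
```

```bash
python3 -m jog '{"targets":[{"translation":[0,1,0],"turn":0},{"translation":[0,2,0],"turn":0},{"translation":[0,3,0],"turn":0},{"translation":[0,4,0],"turn":0},{"translation":[0,4,0],"turn":0}]}'
python3 -m jog '{"targets":[{"translation":[0,1,0],"turn":0},{"translation":[0,2,0],"turn":0},{"translation":[0,3,0],"turn":0},{"translation":[0,3,0],"turn":0}]}'
```

```text
time_s: 10.22
tcp_pos: [580.3, -15.5, 27.6]
ee_rot: [3.14, 0.101, 0.0]
contact_force: [-1.0, 0.6, 0.4]
grip_width: 0.002
grasp_force: 0.2
time_s: 10.72
tcp_pos: [580.5, -18.5, 27.5]
ee_rot: [3.14, 0.101, -0.0]
contact_force: [0.3, 0.4, 1.2]
grip_width: 0.006
grasp_force: 0.2
```

```bash
python3 -m jog '{"targets":[{"translation":[0,1,0],"turn":0},{"translation":[0,2,0],"turn":0},{"translation":[0,3,0],"turn":0},{"translation":[0,3,0],"turn":0}]}'
python3 - <<'E'
from h import *
where()
p,d=imaging.capture('side'); W=cloud('side',d); J=(W[...,:2]-OJ)@RJ
np.savez("s6.npz",p=p,J=J,z=W[...,2])
m=(abs(J[...,0])<25)&(abs(W[...,2]-52)<4)&(J[...,1]<0)&(J[...,1]>-175); print("block top y",np.percentile(J[m][:,1],[1,50,99]),m.sum())
m=(abs(J[...,0])<25)&(W[...,2]>43)&(W[...,2]<49)&(J[...,1]<-120)&(J[...,1]>-190); print("stop top",np.percentile(J[m][:,1],[1,50,99]),m.sum())
cv2.imwrite('pics/s6.png',cv2.resize(p[175:245,270:345],None,fx=8,fy=8,interpolation=cv2.INTER_CUBIC))
E
```

```text
time_s: 11.22
tcp_pos: [580.5, -18.8, 27.6]
ee_rot: [-3.137, -0.104, 0.0]
contact_force: [-1.3, 7.3, 0.3]
grip_width: 0.005
grasp_force: 3.0
t 11.225 jig xy [ -1.2 -40.3] z 27.6 F [-1.3  7.3  0.3] grip 0.004910990647596548
[[1.0, 0.002], [0.002, -1.0], [-0.0, 0.003]]
block top y [-163.00929758  -92.6437493   -28.36896239] 100
stop top [-180.08800444 -165.79913859 -128.34972837] 17
```

View pics/s6.png

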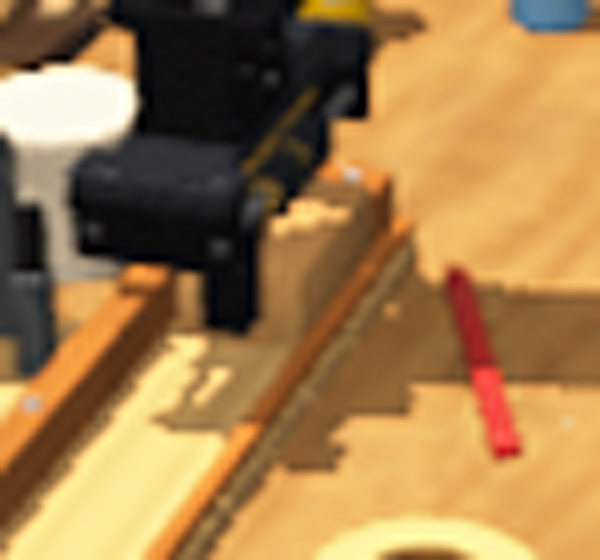

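The block at (320,250) meets the end stop: the tool stalled and the force rose to 7 N. I'll back off, go up and verify.

```bash
python3 -m jog '{"targets":[{"translation":[0,-6,0],"turn":0},{"translation":[0,-20,0],"turn":0},{"translation":[0,-45,0],"turn":0},{"translation":[0,-85,0],"turn":0},{"translation":[0,-125,0],"turn":0},{"translation":[0,-150,-10],"turn":0},{"translation":[-20,-160,-50],"turn":0},{"translation":[-40,-165,-100],"turn":0},{"translation":[-50,-170,-140],"turn":0},{"translation":[-50,-170,-150],"turn":0},{"translation":[-50,-170,-150],"turn":0},{"translation":[-50,-170,-150],"turn":0}]}'
python3 - <<'E'
from h import *
where()
for n in("side","top"):
    p,d=imaging.capture(n); W=cloud(n,d); J=(W[...,:2]-OJ)@RJ
    m=(abs(J[...,0])<32)&(abs(W[...,2]-53)<3.5)&(J[...,1]<0)&(J[...,1]>-175)
    if m.sum()>20:
        r=cv2.minAreaRect(J[m].astype(np.float32)); print(n,m.sum(),np.percentile(J[m],[1,50,99],axis=0).round(1).tolist(),r)
    if n=="top": cv2.imwrite('pics/t7.png',cv2.resize(p[130:230,250:380],None,fx=6,fy=6,interpolation=cv2.INTER_CUBIC))
E
```

```text
time_s: 12.78
tcp_pos: [519.1, 144.5, 175.7]
ee_rot: [3.139, 0.1, -0.005]
contact_force: [-0.4, 0.1, -0.2]
grip_width: 0.006
grasp_force: 0.0
t 12.775 jig xy [-52.  126.6] z 175.7 F [-0.4  0.1 -0.2] grip 0.005905234280918352
[[1.0, 0.0], [0.0, -1.0], [-0.003, -0.0]]
side 216 [[-28.6, -165.2], [0.3, -94.5], [29.9, -44.1]] ((0.6360435485839844, -107.88646697998047), (62.057762145996094, 128.80947875976562), 2.2419943809509277)
top 376 [[-30.9, -161.2], [-1.5, -101.0], [26.7, -50.9]] ((-2.343473434448242, -110.88078308105469), (59.77009963989258, 122.267822265625), 0.5727867484092712)
```

View pics/t7.png

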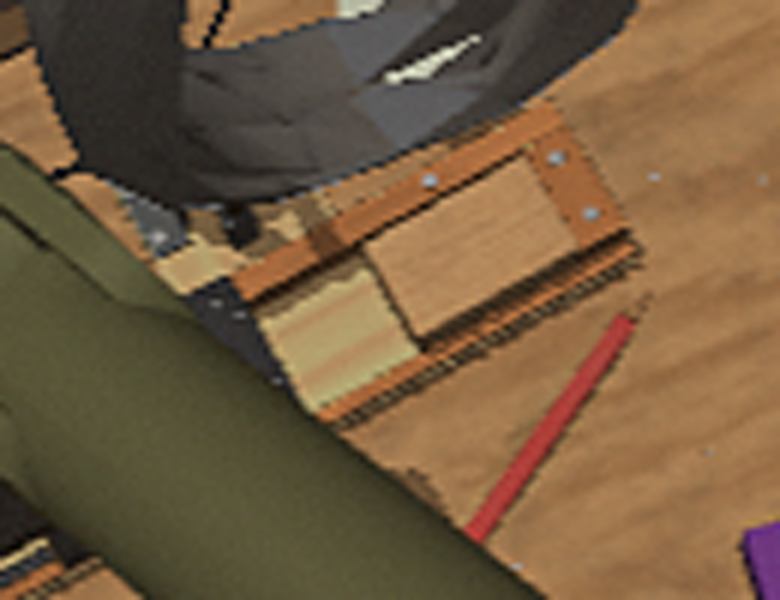

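The block at (470,245) lies square and flush against the end stop at about (550,205), and the tool is clear, so I'll hand in.

```bash
python3 -c "
from station import job_done
print(job_done())"
```

```text
the job is handed in; nothing more can be done
None
```

I handed the job in: the flip stop was raised by pushing its counterweight (the vertical tool cannot reach under the tab), and the cameras show the block pushed flat and square against the end stop with the robot clear; no verdict came back.

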